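# Clear a channel offcut down the chute

### The job

Gently slide the steel channel offcut sideways across the ledge against the orange face of the guide and hold it there a moment until it lies flush; then, keeping it square, push it along the guide and off the end of the ledge so that it drops down the chute and lies in the red tray. Slide it, never lift it, never press on it hard (keep well under 15 N), and leave the glue bottle, the pot and the trowel where they are.

Things in the scene. Friction and masses are not known exactly. Their poses are not given: they have to be found in the camera images.
- station: Fixed bench unit: in line along its +y an aluminium ledge with red edging, a chute, a red-walled tray. Sizes in mm in its own frame. Origin on the table. The flat ledge top is at z 150 and spans x -100 to 100, y -210 to 40; it has no rim and is open on the robot's side (-x). Its +y end is the drop edge.
- drop_edge (a point): Middle of the drop edge on the ledge top (station x 1, y 40, z 150). Beyond it the chute: two grey cheeks with red tops from station y 41 to 126, up to z 173, inside faces at x -34 and +40; between them a slick white ramp starts 30 under the ledge top and curves down into the tray (50, 33, then 17 degrees). Axes as the station's.
- tray (a point): Centre of the tray's inner floor (station x 1, y 203, z 6). The tray is 112 wide inside (x), ends at station y 279, walls 60 high.
- guide: Dark steel carrier bar of the adjustable guide, fixed on the ledge, 16 x 210 x 30 high, parallel to the station's y; origin under its centre (station x 75, y -70, z 150); axes as the station's. Its -x side carries a yellow shoe with an orange face, 205 long, top 26 over the ledge, looking to -x. See guide_end for where the face stands.
- guide_end (a point): Bottom of the carrier bar's +y end, on its middle line (station x 75, y 35, z 150). The shoe's setting is NOT measured and differs each time: the orange face stands 39 to 61 in -x from this line, to be found by touch. The face is springy: it yields 1 mm per 5 N, up to 3 mm, and returns; the shoe is clamped.
- offcut: Loose slotted steel channel, 41 wide (its x), 90 long (y), 21 high, walls 3 thick, 0.12 to 0.24 kg, lying back up: solid slotted top, open beneath, so an end is only a 3 thick top web and two 3 side walls. Origin: centre of its underside, on the ledge. It starts clear of the guide, skewed up to 20 degrees from the station's y.
- glue: White bottle with blue cap, 50 diameter, 130 high, standing on the table on the robot's side of the station; origin at the centre of its base. Leave alone.
- pot: White pot with red lid, 72 diameter, 60 high, standing on the table on the robot's side of the station; origin at the centre of its base. Leave alone.
- trowel: Trowel with red handle and steel blade, 255 long, 70 wide, 26 high, lying on the table beyond the station; origin under its middle. Leave alone.
Things that resemble listed ones, but are neither listed nor needed, are in the scene too. Of the things like the offcut, leave any that is pink; of the rest the larger one is meant.

How it is judged (in metres and radians):
On the way, in this order (a step that is already met when the one before it is completed fails the run):
1. the offcut lies on the ledge flush along the guide (within 2.3 degrees), pressed against its face with more than 1.5 N, for 0.2 s (contact force between offcut and guide above 1.5 N and angle between the y axis of offcut and the y axis of station, either way round below 0.04 rad and height (world z) of offcut above 0.145 m and y of offcut in the frame of station below 0.015 m), for 0.2 s.
2. the offcut, still square to the guide (within 7 degrees) and flat on the ledge, comes to the drop edge: its middle less than 25 mm before the edge (y of offcut in the frame of station between 0.015 and 0.055 m and angle between the y axis of offcut and the y axis of station, either way round below 0.12 rad and height (world z) of offcut above 0.14 m), for 0.05 s.
At the end, for the whole second after the job is handed in: The offcut is at rest in the catch tray at the foot of the chute, its middle inside the tray and lower than 60 mm over the table (it may rest on the ramp's foot or against a wall), and the glue bottle, pot and trowel are within 20 mm of where they stood (y of offcut in the frame of station between 0.125 and 0.28 m and x of offcut in the frame of station between -0.056 and 0.058 m and height (world z) of offcut below 0.06 m and linear speed of offcut below 0.02 m/s and distance of each of glue, pot, trowel from where it was at the start of the episode below 0.02 m); the robot touches nothing.
It fails at once if the fingers press on the offcut with more than 15 N (contact force between the fingers and offcut above 15 N).
It fails at once if the offcut is lifted more than 15 mm off the ledge (height (world z) of offcut above 0.165 m).
It fails at once if the glue bottle, pot or trowel is moved more than 20 mm (distance of any of glue, pot, trowel from where it was at the start of the episode above 0.02 m).
It also fails if it takes over 64 s, if anything falls off the work surface, if the arm or the gripper's body presses on something with over 40 N, if the wrist force passes 120 N, or if a joint passes its speed limit or range.

### The arm

A 6-joint arm with a two-finger parallel gripper is mounted at the origin on the work surface. World frame = base frame: x ahead of the robot, y to its left, z up, the work surface at z = 0. Lengths are in mm, angles in degrees, forces in N, time in s.
With the tool pointing down it reaches from about 350 to 850 mm from the base axis. Payload 8.1 kg.
Tool frame: the origin (TCP) lies at the centre of the arm's flange, where the gripper is bolted on; the fingertips stand 173 mm ahead of it and the grasp point (between the pads) lies 155 mm ahead of it; z points along the fingers, y is the line along which they close (so a half turn about z gives the same grasp; the last joint's range is limited). The gripper opens to 85 mm and grips with 20 to 120 N. Pads are 22 mm wide; open, the fingers measure 114 mm over their backs; the gripper's body (76 mm by 85 mm) begins 54 mm behind the grasp point. The pads swing forward as they close: fully open they stand 13 mm farther back than shut.
Start: joints at [-72.216, 7.471, 85.268, -0, 87.261, -4.893], TCP at [231.348, -553.611, 404.692] pointing down, gripper open.
Joint ranges: [-169.43, 169.43], [-51.17, 129.36], [1.28, 143.12], [-76.62, 256.62], [0, 156.53], [-152.29, 152.29]. Speed limits (degrees/s): [136.94, 136.94, 159.86, 180, 180, 180].

### API

Orientations are given as [roll, pitch, yaw] about the fixed x, y, z axes, in that order (R = Rz(yaw) Ry(pitch) Rx(roll)).
In Python, from bench import * gives the robot as it stands.
- The arm moves only by the shell command python3 -m jog 'ROWS' [FORCE]. ROWS is text: rows parted by semicolons, each of 7 numbers parted by spaces: the shift along the tool's x, y, z scaled (see below), then the turn, a rotation vector about the tool's x, y, z scaled (see below), then the closure, from -1 (fully open) to 1 (shut). In form: tx ty tz wx wy wz hand; .... A call has 1 to 5 rows; each row shifts and turns the commanded pose from where the row before left it, along the tool's axes as they then stand; what a row does not reach is not made up. The controller multiplies each number of a shift by 0.1 m and each number of a turn by 60 degrees. A row lasts 1/8 s, in which the tool goes at most 62.5 mm and 10.7 degrees, less where a joint would pass 70% of its speed; a pose out of reach is approached as far as the arm can. A call with a number of a shift or a turn outside -1 to 1 is refused whole. A call with a gripper value outside its range is refused whole. The fingers move at their own pace and stop on an object; FORCE is the grip in N (left out, the last holds). Time passes only in rows, so rows that do not move let the fingers close. It gives the time, the measured TCP pose, the force, the opening and the grip force at its end, in the units of the state.
- sense(): the state, without advancing time (a new reading comes with each control period).
- snapshot(name): name is "scene" or "side" or "wrist"; returns a dict with "img" (420x560x3 uint8, red, green, blue), "fx", "fy", "cx", "cy" (pixels), "extrinsics" (4x4, takes a point from camera to world coordinates). Camera axes: x right, y down, z forward; pixel columns grow to the right and rows downward; lengths in mm; the calibration is good to about 2 mm. A picture is of the moment at which its call begins. There is no depth.
- hand_in(): hands the job in; it is judged then, once.
The state is a dict: "time": time; "joint_pos": joint angles; "qd": joint speeds; "joint_efforts": joint torques, N m; "tool_pos": TCP position; "tcp_rot": TCP orientation; "ft_force": force on the tool from outside, world axes, zero at the start; "wrist_torque": the same for the moment, N m; "finger_gap": finger opening in mm; "grip_force": force on a finger pad.
Only numpy, scipy, OpenCV 4.12 (cv2) and the standard library are available. Lean on these libraries where they do the work, as an engineer would, in place of code of your own. Each camera call takes 0.05 s, during which the arm holds its last target. There are 200 camera calls.

## Working session

There is one attempt and no reset: what is moved stays moved. The work goes in short steps, Python scripts to look and compute and a shell command to move; the robot and the scene stay as the last step left them, time stands still between calls to the robot, and variables do not carry over. Pictures are saved under pics/ and viewed, at most 10 in all, crops included, and the job is handed in when it is done.

```bash
mkdir -p pics
python3 - <<'E'
from bench import *
import cv2
for n in("scene","side"):
    s=snapshot(n); cv2.imwrite(f"pics/{n}0.png",s["img"][:,:,::-1]); print(n,s["fx"],s["cx"],s["cy"],s["extrinsics"])
s=sense(); print(s)
E
```

```text
scene 384.4592050742138 281.797226879972 206.98168921691152 [[-9.76031282e-01 -1.57197269e-01  1.50505663e-01  4.77624870e+02]
 [-2.17098124e-01  6.54944050e-01 -7.23820900e-01  5.36103472e+02]
 [ 1.52098806e-02 -7.39146339e-01 -6.73373113e-01  6.50248404e+02]
 [ 0.00000000e+00  0.00000000e+00  0.00000000e+00  1.00000000e+00]]
side 396.58970434613985 277.24283246869345 202.71925612836773 [[ 8.30072683e-01 -3.16679639e-01  4.59013450e-01  2.58531021e+02]
 [-5.57271703e-01 -4.40533475e-01  7.03831305e-01 -4.84382261e+02]
 [-2.06782536e-02 -8.40026347e-01 -5.42151406e-01  4.90572547e+02]
 [ 0.00000000e+00  0.00000000e+00  0.00000000e+00  1.00000000e+00]]
{'time': 0.1, 'joint_pos': array([-7.22157845e+01,  7.51259963e+00,  8.53252517e+01, -4.29263661e-04,
        8.72614337e+01, -4.89274575e+00]), 'qd': array([ 0.00826591, -0.06319504, -0.07469552, -0.0332408 , -0.02159281,
       -0.05313648]), 'joint_efforts': array([ 6.85845844e-04, -5.70949101e+01, -5.01943016e+01, -2.90573544e-04,
        8.08326731e-03, -6.68429971e-05]), 'tool_pos': array([ 231.27798238, -553.40278299,  403.70891311]), 'tcp_rot': array([-1.79901040e+02, -8.04091455e-03,  2.26769752e+01]), 'ft_force': array([-0.28853655, -0.38667416, -0.20676504]), 'wrist_torque': array([ 0.0384911 ,  0.01798372, -0.01088706]), 'grip_force': 0.0, 'finger_gap': 85.36738299542394}
```

View pics/scene0.png

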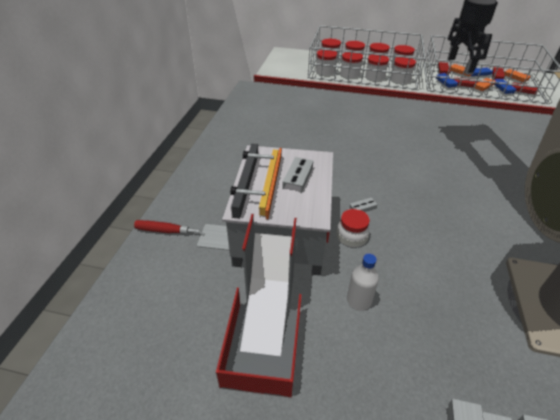

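View pics/side0.png

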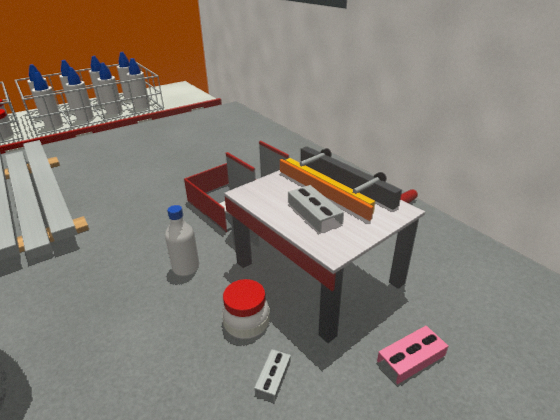

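The scene view shows the ledge with the guide at (258,180) and the offcut on it at (298,174), the chute and tray below it, the glue at (362,285), the pot at (354,228) and the trowel at (170,228).

Three things look like the offcut in the side view: a grey one on the ledge at (315,205), a smaller grey one on the table at (273,374), and a pink one at (413,353). The ledge one fits: it is the larger of the two that are not pink, and it lies on the ledge. I'll confirm that in a crop.

Run:
```python
import cv2
a=cv2.imread("pics/side0.png")[130:300,210:440]; b=cv2.imread("pics/scene0.png")[135:275,215:375]
cv2.imwrite("pics/sidec.png",cv2.resize(a,None,fx=3.4,fy=3.4,interpolation=cv2.INTER_CUBIC))
cv2.imwrite("pics/scenec.png",cv2.resize(b,None,fx=4,fy=4,interpolation=cv2.INTER_CUBIC))
```

```text
(no output)
```

View pics/sidec.png

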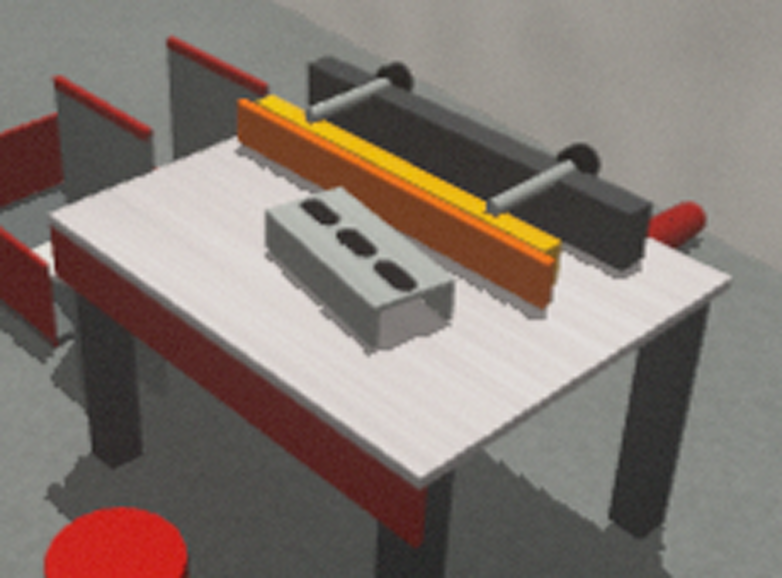

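View pics/scenec.png

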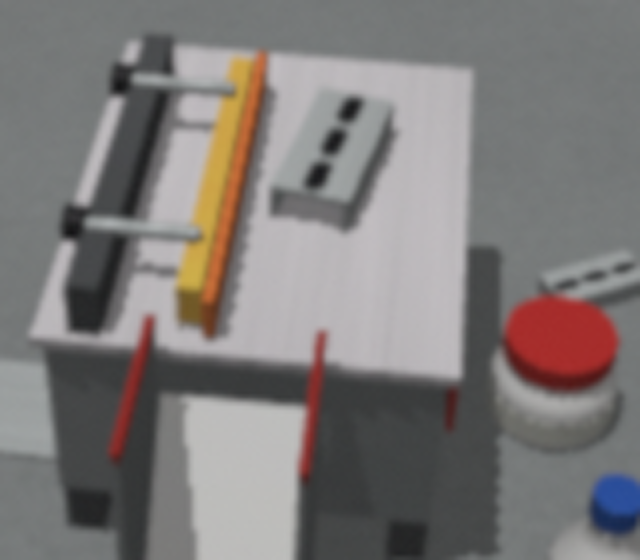

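The side crop confirms it: a grey slotted channel lies on the ledge, with top corners at about (268,212), (340,188), (453,285) and (379,308). The orange face runs from (237,102) to (553,262). The scene crop agrees with this. Next I compute poses from both views.

```bash
cat > h.py <<'E'
import numpy as np
C={"scene":(384.4592,281.797,206.982,np.array([[-9.76031282e-01,-1.57197269e-01,1.50505663e-01,477.62487],[-2.17098124e-01,6.54944050e-01,-7.23820900e-01,536.103472],[1.52098806e-02,-7.39146339e-01,-6.73373113e-01,650.248404]])),
"side":(396.5897,277.243,202.719,np.array([[8.30072683e-01,-3.16679639e-01,4.59013450e-01,258.531021],[-5.57271703e-01,-4.40533475e-01,7.03831305e-01,-484.382261],[-2.06782536e-02,-8.40026347e-01,-5.42151406e-01,490.572547]]))}
def onz(c,uv,z):
    f,cx,cy,E=C[c]; d=E[:,:3]@np.array([(uv[0]-cx)/f,(uv[1]-cy)/f,1]); return (E[:,3]+d*(z-E[2,3])/d[2])[:2]
def crop(c,p): return (np.array(p)/3.4+[210,130]) if c=="side" else np.array(p)/4+[215,135]
E
python3 - <<'E'
from h import *
from scipy.optimize import least_squares
L={"side":[((-100,40),(52,216)),((-100,-210),(422,480)),((100,-210),(730,283))],
"scene":[((-100,40),(464,380)),((-100,-210),(473,70)),((100,-210),(131,40)),((100,40),(32,335))]}
O={"side":[(268,212),(340,188),(453,285),(379,308)],"scene":[(350,207),(272,190),(322,90),(392,100)]}
oc=[(-20.5,45),(20.5,45),(20.5,-45),(-20.5,-45)]
def fit(m,w):
    m=np.array(m,float);w=np.array(w)
    T=lambda p:np.c_[np.cos(p[2])*m[:,0]-np.sin(p[2])*m[:,1]+p[0],np.sin(p[2])*m[:,0]+np.cos(p[2])*m[:,1]+p[1]]
    r=least_squares(lambda p:(T(p)-w).ravel(),[*w.mean(0),0]);return r.x,r.fun.reshape(-1,2).round(1)
for sel in(["side"],["scene"],["side","scene"]):
    m=[a for c in sel for a,_ in L[c]];w=[onz(c,crop(c,b),150) for c in sel for _,b in L[c]]
    S,r=fit(m,w);print(sel,"station",S[:2].round(1),np.degrees(S[2]).round(2),r.tolist())
    m=[a for c in sel for a in oc];w=[onz(c,crop(c,b),171) for c in sel for b in O[c]]
    P,r=fit(m,w);print("  offcut",P[:2].round(1),np.degrees(P[2]).round(2),r.tolist())
    R=np.array([[np.cos(S[2]),-np.sin(S[2])],[np.sin(S[2]),np.cos(S[2])]])
    print("  offcut in st",(R.T@(P[:2]-S[:2])).round(1))
for c,ps in(("side",[(237,102),(553,262)]),("scene",[(264,55),(212,310)])):
    for p in ps: print(c,"face",(R.T@(onz(c,crop(c,p),176)-S[:2])).round(1))
print(R)
E
```

```text
['side'] station [594.7   3. ] 5.35 [[-1.3, 2.4], [-2.1, -1.4], [3.4, -1.0]]
  offcut [ 575.6 -101.1] -5.64 [[-0.5, 1.2], [0.5, -0.8], [2.7, 0.3], [-2.7, -0.7]]
  offcut in st [ -28.8 -101.8]
['scene'] station [593.5   7.1] 5.49 [[1.2, -0.8], [-0.8, -1.0], [-0.7, 1.0], [0.3, 0.7]]
  offcut [574.7 -94.4] -3.99 [[-0.6, -1.9], [0.1, -0.7], [1.6, -0.0], [-1.1, 2.7]]
  offcut in st [-28.5 -99.3]
['side', 'scene'] station [593.8   5.4] 5.53 [[-2.3, 4.4], [-2.3, 0.7], [3.1, 1.7], [1.5, -2.6], [-0.3, -2.7], [-0.2, -0.6], [0.6, -0.9]]
  offcut [575.1 -97.7] -4.8 [[-1.7, 4.2], [-0.6, 2.9], [2.9, 3.9], [-2.5, 2.2], [0.5, -4.9], [1.2, -4.4], [1.4, -3.6], [-1.2, -0.3]]
  offcut in st [ -28.6 -100.8]
side face [14.6 29.7]
side face [  18.6 -172.9]
scene face [  16.8 -166.5]
scene face [14.7 39.9]
[[ 0.99535178 -0.09630593]
 [ 0.09630593  0.99535178]]
```

The fit is good: the station is at about (594,5) with yaw 5.5°. The offcut is at about (-29,-101) in the station frame, skewed -10°, and the face is near station x 15 to 17. I turn the tool square to the station and move to above the offcut's -x side.

```bash
python3 -m jog '0 0 0 0 0 0.143 -0.05;0 0 0 0 0 0.143 -0.05;0.33 -0.42 0 0 0 0 -0.05;0.33 -0.42 0 0 0 0 -0.05;0.33 -0.42 0 0 0 0 -0.05' 20
python3 -m jog '0.33 -0.42 0 0 0 0 -0.05;0.33 -0.42 0 0 0 0 -0.05;0.33 -0.42 0 0 0 0 -0.05;0.33 -0.42 0 0 0 0 -0.05;0.33 -0.42 0 0 0 0 -0.05'
python3 -m jog '0.3 -0.42 0 0 0 0 -0.05;0 -0.42 0 0 0 0 -0.05;0 0 0 0 0 0 -0.05'
```

```text
time: 0.72
tool_pos: [318.2, -417.3, 404.1]
tcp_rot: [-180.0, 0.0, 5.5]
ft_force: [1.5, -0.1, 0.6]
finger_gap: 45.3
grip_force: 0.0
time: 1.35
tool_pos: [462.4, -192.1, 404.4]
tcp_rot: [-180.0, 0.0, 5.5]
ft_force: [0.2, -1.0, -0.9]
finger_gap: 44.7
grip_force: 0.0
time: 1.72
tool_pos: [483.6, -104.8, 404.2]
tcp_rot: [-179.9, 0.0, 5.7]
ft_force: [-0.2, 0.0, 0.6]
finger_gap: 45.0
grip_force: 0.0
```

```bash
python3 -m jog '0.1 0 0.25 0 0 0 -0.05;0.1 0 0.3 0 0 0 -0.05;0 0 0.21 0 0 0 -0.05;0 0 0 0 0 0 -0.05;0 0 0 0 0 0 -0.05'
python3 - <<'E'
from bench import *
import cv2,numpy as np
a=snapshot("side")["img"][110:300,200:440]; b=snapshot("scene")["img"][115:265,215:375]
r=lambda i:cv2.resize(i,(400,int(400*i.shape[0]/i.shape[1])),interpolation=cv2.INTER_CUBIC)
a,b=r(a),r(b);h=max(len(a),len(b));o=np.zeros((h,800,3),np.uint8);o[:len(a),:400]=a;o[:len(b),400:]=b
cv2.imwrite("pics/near1.png",o[:,:,::-1]); print(sense()["tool_pos"],sense()["ft_force"])
E
```

```text
time: 2.35
tool_pos: [503.6, -106.0, 329.5]
tcp_rot: [180.0, -0.0, 5.5]
ft_force: [0.8, 0.0, 0.4]
finger_gap: 44.9
grip_force: 0.0
[ 503.88700594 -105.84527003  330.1758233 ] [-0.36502715  0.30519814  0.05808826]
```

View pics/near1.png

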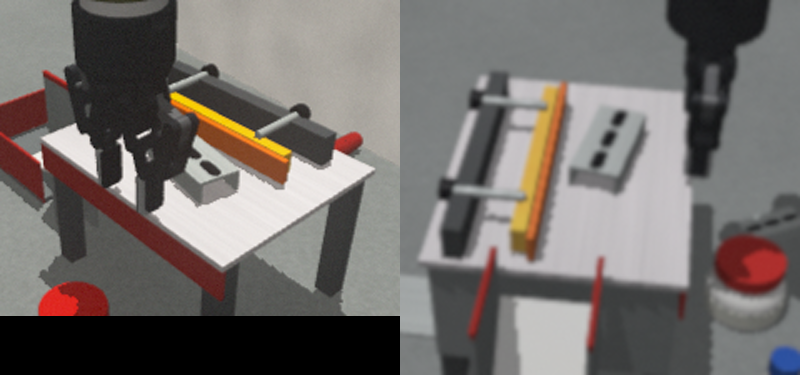

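The fingers hang beside the offcut with their tips just over the ledge, below the offcut's top. I lower them slightly and approach slowly.

```bash
python3 -m jog '0.06 0 0.02 0 0 0 -0.05;0.06 0 0.02 0 0 0 -0.05;0.06 0 0 0 0 0 -0.05;0.03 0 0 0 0 0 -0.05;0.02 0 0 0 0 0 -0.05'
python3 -m jog '0.02 0 0 0 0 0 -0.05;0.02 0 0 0 0 0 -0.05;0.02 0 0 0 0 0 -0.05;0.02 0 0 0 0 0 -0.05;0.02 0 0 0 0 0 -0.05'
python3 -m jog '0.02 0 0 0 0 0 -0.05;0.02 0 0 0 0 0 -0.05;0.02 0 0 0 0 0 -0.05;0.02 0 0 0 0 0 -0.05;0.02 0 0 0 0 0 -0.05'
python3 -m jog '0.02 0 0 0 0 0 -0.05;0.02 0 0 0 0 0 -0.05;0.02 0 0 0 0 0 -0.05;0 0 0 0 0 0 -0.05'
```

```text
time: 3.08
tool_pos: [526.6, -103.1, 324.6]
tcp_rot: [-180.0, 0.0, 5.5]
ft_force: [0.4, -0.5, -0.1]
finger_gap: 44.9
grip_force: 0.0
time: 3.7
tool_pos: [536.5, -102.2, 324.7]
tcp_rot: [180.0, -0.0, 5.5]
ft_force: [0.8, 0.2, -0.1]
finger_gap: 44.9
grip_force: 0.0
time: 4.32
tool_pos: [546.4, -101.2, 324.7]
tcp_rot: [180.0, 0.0, 5.5]
ft_force: [-1.2, -1.0, 0.5]
finger_gap: 44.8
grip_force: 0.4
time: 4.82
tool_pos: [552.5, -100.6, 324.7]
tcp_rot: [-180.0, -0.0, 5.5]
ft_force: [0.5, -0.8, -0.0]
finger_gap: 44.8
grip_force: 0.0
```

```bash
python3 -m jog '0.02 0 0 0 0 0 -0.05;0.02 0 0 0 0 0 -0.05;0.02 0 0 0 0 0 -0.05;0.01 0 0 0 0 0 -0.05;0.01 0 0 0 0 0 -0.05'
python3 -m jog '0.005 0 0 0 0 0 -0.05;0.005 0 0 0 0 0 -0.05;0.005 0 0 0 0 0 -0.05;0 0 0 0 0 0 -0.05'
python3 - <<'E'
from bench import *
import cv2,numpy as np
a=snapshot("side")["img"][130:280,240:400]; b=snapshot("scene")["img"][125:245,220:350]
r=lambda i:cv2.resize(i,(400,int(400*i.shape[0]/i.shape[1])),interpolation=cv2.INTER_CUBIC)
a,b=r(a),r(b);h=max(len(a),len(b));o=np.zeros((h,800,3),np.uint8);o[:len(a),:400]=a;o[:len(b),400:]=b
cv2.imwrite("pics/near2.png",o[:,:,::-1]); print(sense()["tool_pos"],sense()["ft_force"])
E
```

```text
time: 5.45
tool_pos: [560.3, -99.9, 324.7]
tcp_rot: [-180.0, 0.0, 5.5]
ft_force: [-0.7, -0.6, 0.3]
finger_gap: 45.1
grip_force: 0.6
time: 5.95
tool_pos: [561.8, -99.8, 324.7]
tcp_rot: [180.0, -0.0, 5.5]
ft_force: [-0.1, 1.5, -0.2]
finger_gap: 45.2
grip_force: 0.3
[561.76695516 -99.73903319 324.66401311] [-0.34362916  0.35044753 -0.93556944]
```

View pics/near2.png

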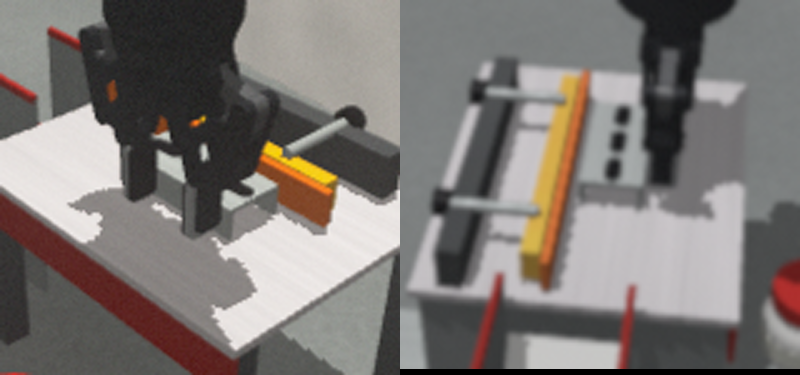

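The offcut is in contact with both fingers and has turned nearly square. It is still a few mm short of the orange face. I close in by fine steps, one call at a time, watching fx.

```bash
for i in 1; do :; done
python3 -m jog '0.006 0 0 0 0 0 -0.05;0.006 0 0 0 0 0 -0.05;0.006 0 0 0 0 0 -0.05' | grep -E 'pos|ft_'
python3 -m jog '0.005 0 0 0 0 0 -0.05;0 0 0 0 0 0 -0.05' | grep -E 'pos|ft_'
python3 -m jog '0.005 0 0 0 0 0 -0.05;0 0 0 0 0 0 -0.05' | grep -E 'pos|ft_'
```

```text
tool_pos: [563.6, -99.6, 324.7]
ft_force: [-1.1, -0.1, 0.2]
tool_pos: [564.1, -99.5, 324.7]
ft_force: [-0.3, 0.3, 1.1]
tool_pos: [564.6, -99.5, 324.7]
ft_force: [-0.7, -1.2, -0.1]
```

```bash
python3 -m jog '0.005 0 0 0 0 0 -0.05;0 0 0 0 0 0 -0.05' | grep -E 'pos|ft_'
python3 -m jog '0.005 0 0 0 0 0 -0.05;0 0 0 0 0 0 -0.05' | grep -E 'pos|ft_'
```

```text
tool_pos: [565.1, -99.4, 324.7]
ft_force: [-0.1, 0.4, 0.5]
tool_pos: [565.6, -99.4, 324.7]
ft_force: [-0.3, -0.3, -0.0]
```

```bash
python3 -m jog '0.005 0 0 0 0 0 -0.05;0 0 0 0 0 0 -0.05' | grep -E 'pos|ft_'
python3 -m jog '0.005 0 0 0 0 0 -0.05;0 0 0 0 0 0 -0.05' | grep -E 'pos|ft_'
python3 -m jog '0.005 0 0 0 0 0 -0.05;0 0 0 0 0 0 -0.05' | grep -E 'pos|ft_'
```

```text
tool_pos: [566.1, -99.3, 324.7]
ft_force: [-1.0, 0.2, -0.0]
tool_pos: [566.6, -99.3, 324.7]
ft_force: [-0.2, 0.5, 0.7]
tool_pos: [567.1, -99.2, 324.7]
ft_force: [0.4, -0.9, -0.3]
```

```bash
python3 -m jog '0.005 0 0 0 0 0 -0.05;0 0 0 0 0 0 -0.05' | grep -E 'pos|ft_'
python3 -m jog '0.005 0 0 0 0 0 -0.05;0 0 0 0 0 0 -0.05' | grep -E 'pos|ft_'
```

```text
tool_pos: [567.6, -99.2, 324.7]
ft_force: [-0.8, -0.2, 0.4]
tool_pos: [568.1, -99.1, 324.7]
ft_force: [-0.6, 0.1, 0.3]
```

```bash
python3 -m jog '0.005 0 0 0 0 0 -0.05;0 0 0 0 0 0 -0.05' | grep -E 'pos|ft_'
python3 -m jog '0.005 0 0 0 0 0 -0.05;0 0 0 0 0 0 -0.05' | grep -E 'pos|ft_'
```

```text
tool_pos: [568.6, -99.1, 324.7]
ft_force: [-0.3, 0.5, 0.0]
tool_pos: [569.0, -99.0, 324.7]
ft_force: [-1.4, 0.5, 0.7]
```

```bash
python3 -m jog '0.005 0 0 0 0 0 -0.05;0 0 0 0 0 0 -0.05' | grep -E 'pos|ft_'
python3 -m jog '0.005 0 0 0 0 0 -0.05;0 0 0 0 0 0 -0.05' | grep -E 'pos|ft_'
```

```text
tool_pos: [569.4, -99.0, 324.7]
ft_force: [-4.3, -1.0, 1.6]
tool_pos: [569.8, -99.0, 324.7]
ft_force: [-5.5, 0.4, 3.0]
```

Contact with the face: fx rose from about 0 to -5.5 N. I add a little and hold.

```bash
python3 -m jog '0.003 0 0 0 0 0 -0.05;0 0 0 0 0 0 -0.05;0 0 0 0 0 0 -0.05;0 0 0 0 0 0 -0.05' | grep -E 'pos|ft_'
python3 -m jog '0 0 0 0 0 0 -0.05;0 0 0 0 0 0 -0.05' | grep -E 'rot|pos|ft_'
python3 - <<'E'
from bench import *
import cv2,numpy as np
a=snapshot("side")["img"][130:280,240:400]; b=snapshot("scene")["img"][125:245,220:350]
r=lambda i:cv2.resize(i,(400,int(400*i.shape[0]/i.shape[1])),interpolation=cv2.INTER_CUBIC)
a,b=r(a),r(b);h=max(len(a),len(b));o=np.zeros((h,800,3),np.uint8);o[:len(a),:400]=a;o[:len(b),400:]=b
cv2.imwrite("pics/near3.png",o[:,:,::-1])
E
```

```text
tool_pos: [570.0, -99.0, 324.7]
ft_force: [-6.7, -1.1, 3.3]
tool_pos: [570.0, -99.0, 324.7]
tcp_rot: [180.0, 0.1, 5.5]
ft_force: [-6.3, -1.1, 2.7]
```

View pics/near3.png

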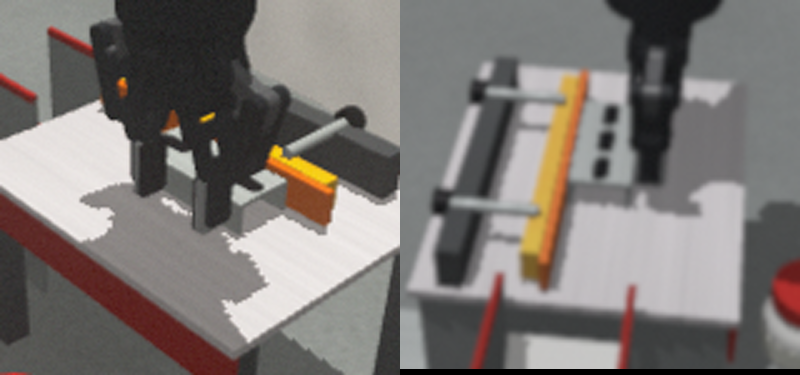

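The offcut is flush against the orange face, and it has been held there at about 6.5 N for over half a second. I back off, lift, turn 90° and go behind its -y end.

```bash
python3 -m jog '-0.02 0 0 0 0 0 -0.05;-0.05 0 0 0 0 0 -0.05;-0.23 0 0 0 0 0 -0.05;0 0 -0.3 0 0 0 -0.05;0 0.35 -0.3 0 0 0 -0.05' | grep -E 'pos|ft_'
python3 -m jog '0 0.4 0 0 0 -0.1667 0.9;0 0 0 0 0 -0.1667 0.9;0 0 0 0 0 -0.1667 0.9;0 0 0 0 0 -0.1667 0.9;0 0 0 0 0 -0.1667 0.9' | grep -E 'pos|rot'
python3 -m jog '0 0 0 0 0 -0.1667 0.9;0 0 0 0 0 -0.1667 0.9;0 0 0 0 0 -0.1667 0.9;0 0 0 0 0 -0.1667 0.9;0 0 0 0 0 0 0.9'
python3 - <<'E'
from bench import *
import cv2,numpy as np
a=snapshot("side")["img"][130:280,240:400]; b=snapshot("scene")["img"][125:245,220:350]
r=lambda i:cv2.resize(i,(400,int(400*i.shape[0]/i.shape[1])),interpolation=cv2.INTER_CUBIC)
a,b=r(a),r(b);h=max(len(a),len(b));o=np.zeros((h,800,3),np.uint8);o[:len(a),:400]=a;o[:len(b),400:]=b
cv2.imwrite("pics/near4.png",o[:,:,::-1])
from h import *
R=np.array([[.99535,-.0963],[.0963,.99535]]);print(R.T@(sense()["tool_pos"][:2]-[593.8,5.4]))
E
```

```text
tool_pos: [543.5, -135.3, 385.1]
ft_force: [1.0, -1.7, 0.4]
tool_pos: [547.6, -176.5, 384.8]
tcp_rot: [180.0, -0.0, 55.9]
time: 12.4
tool_pos: [547.6, -176.4, 384.8]
tcp_rot: [180.0, 0.0, 95.5]
ft_force: [-0.3, -0.3, 0.6]
finger_gap: 4.4
grip_force: 0.0
[ -63.46059034 -176.49453295]
```

View pics/near4.png

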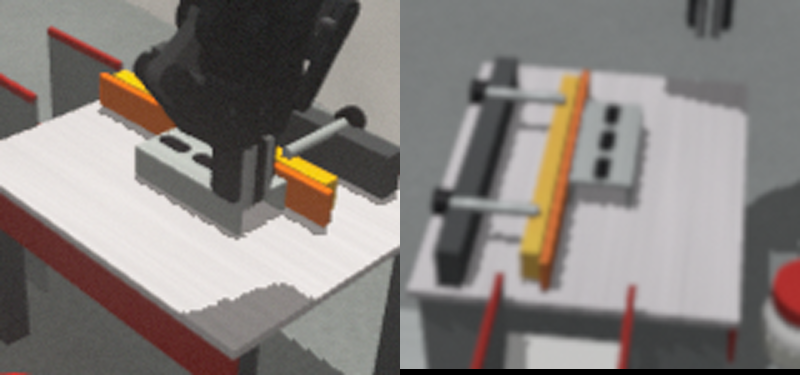

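The offcut lies flush and square in both views, its near bottom corner at (240,236) in the side half. I check where its ends are.

Run:
```python
from h import *
R=np.array([[.99535,-.0963],[.0963,.99535]]);f=lambda c,p,z:print(c,(R.T@(onz(c,p,z)-[593.8,5.4])).round(1))
sc=lambda u,v:((u-400)/3.077+220,v/3.077+125)
f("side",(240+240/2.5,130+236/2.5),150)   # -x -y bottom
f("side",(240+135/2.5,130+181/2.5),150)   # -x +y bottom
f("side",(240+135/2.5,130+149/2.5),171)
f("scene",sc(643,108),171); f("scene",sc(633,190),171); f("scene",sc(570,180),171)
```

```text
side [ -23.9 -144.1]
side [-30.7 -59.7]
side [-27.9 -56.4]
scene [ -25.7 -136.6]
scene [-27.4 -46.1]
scene [ 13.8 -50.5]
```

```bash
python3 -m jog '0 0.3 0 0 0 0 0.9;0 0.275 0 0 0 0 0.9;0 0 0.3 0 0 0 0.9;0 0 0.26 0 0 0 0.9;0 0 0 0 0 0 0.9' | grep -E 'pos|ft_|rot'
python3 -m jog '0.03 0 0 0 0 0 0.9;0.03 0 0 0 0 0 0.9;0.02 0 0 0 0 0 0.9;0.02 0 0 0 0 0 0.9;0.02 0 0 0 0 0 0.9' | grep -E 'pos|ft_|rot'
python3 -m jog '0.02 0 0 0 0 0 0.9;0.02 0 0 0 0 0 0.9;0.02 0 0 0 0 0 0.9;0.02 0 0 0 0 0 0.9;0.02 0 0 0 0 0 0.9' | grep -E 'pos|ft_|rot'
python3 -m jog '0.02 0 0 0 0 0 0.9;0.02 0 0 0 0 0 0.9;0.02 0 0 0 0 0 0.9;0.02 0 0 0 0 0 0.9;0.02 0 0 0 0 0 0.9' | grep -E 'pos|ft_|rot'
```

```text
tool_pos: [604.3, -170.6, 326.6]
tcp_rot: [-179.8, -0.1, 95.4]
ft_force: [-0.4, -0.1, -0.1]
tool_pos: [603.7, -158.8, 328.9]
tcp_rot: [180.0, 0.0, 95.5]
ft_force: [0.4, 1.0, 0.1]
tool_pos: [602.7, -148.9, 328.7]
tcp_rot: [-180.0, -0.0, 95.5]
ft_force: [-0.0, -0.7, -1.5]
tool_pos: [601.8, -139.0, 328.7]
tcp_rot: [-180.0, 0.0, 95.5]
ft_force: [-1.1, -1.6, 0.3]
```

```bash
python3 -m jog '0.02 0 0 0 0 0 0.9;0.02 0 0 0 0 0 0.9;0.02 0 0 0 0 0 0.9;0.02 0 0 0 0 0 0.9;0.02 0 0 0 0 0 0.9' | grep -E 'pos|ft_|rot'
python3 - <<'E'
from bench import *
import cv2,numpy as np
a=snapshot("side")["img"][130:280,240:400]; b=snapshot("scene")["img"][125:245,220:350]
r=lambda i:cv2.resize(i,(400,int(400*i.shape[0]/i.shape[1])),interpolation=cv2.INTER_CUBIC)
a,b=r(a),r(b);h=max(len(a),len(b));o=np.zeros((h,800,3),np.uint8);o[:len(a),:400]=a;o[:len(b),400:]=b
cv2.imwrite("pics/near5.png",o[:,:,::-1])
E
```

```text
tool_pos: [600.8, -129.0, 328.7]
tcp_rot: [-180.0, -0.0, 95.5]
ft_force: [-0.9, -2.3, 0.4]
```

View pics/near5.png

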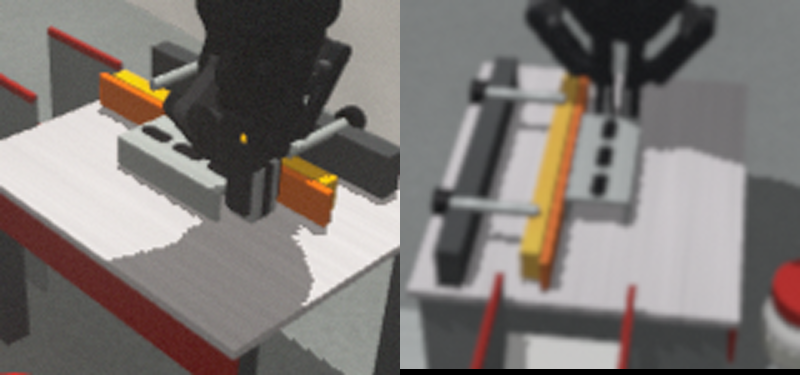

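The offcut is square, against the guide and moving with the fingers. I continue pushing along the guide.

```bash
python3 -m jog '0.03 0 0 0 0 0 0.9;0.03 0 0 0 0 0 0.9;0.03 0 0 0 0 0 0.9;0.03 0 0 0 0 0 0.9;0.03 0 0 0 0 0 0.9' | grep -E 'pos|ft_'
python3 -m jog '0.03 0 0 0 0 0 0.9;0.03 0 0 0 0 0 0.9;0.03 0 0 0 0 0 0.9;0.03 0 0 0 0 0 0.9;0.03 0 0 0 0 0 0.9' | grep -E 'pos|ft_'
python3 -m jog '0.03 0 0 0 0 0 0.9;0.03 0 0 0 0 0 0.9;0.03 0 0 0 0 0 0.9;0.03 0 0 0 0 0 0.9;0.03 0 0 0 0 0 0.9' | grep -E 'pos|ft_'
python3 -m jog '0.03 0 0 0 0 0 0.9;0.03 0 0 0 0 0 0.9;0.03 0 0 0 0 0 0.9;0.03 0 0 0 0 0 0.9;0.03 0 0 0 0 0 0.9' | grep -E 'pos|ft_'
python3 -m jog '0.03 0 0 0 0 0 0.9;0.03 0 0 0 0 0 0.9;0.03 0 0 0 0 0 0.9;0.03 0 0 0 0 0 0.9;0.03 0 0 0 0 0 0.9' | grep -E 'pos|ft_'
python3 - <<'E'
from bench import *
import cv2,numpy as np
a=snapshot("side")["img"][130:280,240:400]; b=snapshot("scene")["img"][135:255,220:350]
r=lambda i:cv2.resize(i,(400,int(400*i.shape[0]/i.shape[1])),interpolation=cv2.INTER_CUBIC)
a,b=r(a),r(b);h=max(len(a),len(b));o=np.zeros((h,800,3),np.uint8);o[:len(a),:400]=a;o[:len(b),400:]=b
cv2.imwrite("pics/near6.png",o[:,:,::-1])
E
```

```text
tool_pos: [599.4, -113.9, 328.7]
ft_force: [0.2, -0.3, -0.5]
tool_pos: [597.9, -99.1, 328.7]
ft_force: [-0.8, -1.9, 0.4]
tool_pos: [596.4, -84.1, 328.7]
ft_force: [-1.0, -1.8, -0.3]
tool_pos: [595.0, -69.2, 328.7]
ft_force: [-1.3, -2.6, 0.6]
tool_pos: [593.6, -54.2, 328.7]
ft_force: [-1.6, -1.4, -1.1]
```

View pics/near6.png

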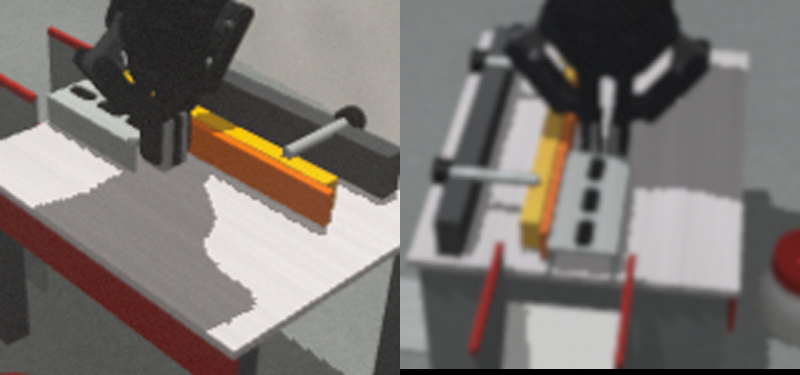

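The offcut has reached the drop edge square, with its middle at about station y -4 and its -x side about 9 mm clear of the cheek line. That was picture 10, so from here I check by numbers.

```bash
python3 -m jog '0.03 0 0 0 0 0 0.9;0.03 0 0 0 0 0 0.9;0.03 0 0 0 0 0 0.9;0.03 0 0 0 0 0 0.9;0.03 0 0 0 0 0 0.9' | grep -E 'pos|ft_'
python3 -m jog '0.02 0 0 0 0 0 0.9;0.02 0 0 0 0 0 0.9;0.02 0 0 0 0 0 0.9;0.02 0 0 0 0 0 0.9;0.02 0 0 0 0 0 0.9' | grep -E 'pos|ft_'
python3 -m jog '0.02 0 0 0 0 0 0.9;0.02 0 0 0 0 0 0.9;0.02 0 0 0 0 0 0.9;0.02 0 0 0 0 0 0.9;0.02 0 0 0 0 0 0.9' | grep -E 'pos|ft_'
python3 -m jog '0.02 0 0 0 0 0 0.9;0.02 0 0 0 0 0 0.9;0.02 0 0 0 0 0 0.9;0.02 0 0 0 0 0 0.9;0 0 0 0 0 0 0.9' | grep -E 'pos|ft_'
cat > look.py <<'E'
from bench import *
import numpy as np,sys
from h import *
# offcut greys seen against tray/ramp/ledge: project station boxes and report mean colours
s=snapshot("scene")["img"]; f,cx,cy,E=C["scene"]
R=np.array([[.99535,-.0963],[.0963,.99535]])
for y in range(-20,285,15):
    z=150 if y<=40 else max(6,120-(y-41)*1.15)
    row=[]
    for x in(-40,-20,0,20,35):
        w=np.r_[R@[x,y]+[593.8,5.4],z]; p=E[:,:3].T@(w-E[:,3]); u,v=int(f*p[0]/p[2]+cx),int(f*p[1]/p[2]+cy)
        row.append("%3d,%3d,%3d"%tuple(s[v-1:v+2,u-1:u+2].mean((0,1))))
    print(y,row)
E
python3 look.py
```

```text
tool_pos: [592.1, -39.3, 328.7]
ft_force: [-0.7, -1.7, 0.5]
tool_pos: [591.2, -29.5, 328.7]
ft_force: [-0.3, -2.3, 0.7]
tool_pos: [590.2, -19.5, 328.7]
ft_force: [-0.1, -1.6, 0.1]
tool_pos: [589.4, -11.4, 328.7]
ft_force: [0.2, 0.4, 0.4]
-20 ['118,116,117', '149,153,153', ' 58, 59, 60', '192,117, 76', '217,184, 87']
-5 ['125,123,125', '163,167,167', ' 79, 81, 81', '191,115, 75', '210,179, 81']
10 ['200,196,199', '165,169,168', ' 75, 77, 77', '137, 93, 68', '152,137,113']
25 ['195,188,190', '167,170,171', ' 59, 60, 61', '135,107, 93', '190,185,185']
40 ['153,145,147', '168,172,172', ' 90, 92, 92', '180,178,180', '177,174,176']
55 [' 62, 62, 62', '134,133,133', '138,138,137', '204,203,201', '132,132,131']
70 [' 60, 62, 62', '142,141,139', '184,184,181', '180,180,178', '132,131,131']
85 [' 65, 67, 67', '203,203,201', '203,203,201', '138,138,137', '132,131,130']
100 [' 67, 69, 69', '219,219,221', '219,219,221', '137,137,136', '136,136,135']
115 [' 71, 73, 73', '220,220,222', '220,220,222', '219,219,221', '141,141,140']
130 [' 78, 80, 80', '220,220,222', '220,220,222', '220,220,222', '220,220,222']
145 ['105,109,109', '220,220,222', '220,220,222', '220,220,222', '220,220,222']
160 ['106,110,110', '220,220,222', '219,220,222', '220,220,222', '219,220,222']
175 ['109,113,114', '220,219,222', '220,220,222', '220,220,222', '219,220,222']
190 ['109,113,114', '220,220,222', '220,220,222', '220,220,222', '219,219,221']
205 ['112,114,116', '220,220,222', '220,220,222', '219,220,222', '217,217,219']
220 ['111,115,116', '166,167,169', '181,182,184', '171,173,175', '174,175,177']
235 ['111,115,116', '112,115,116', '112,115,116', '112,116,116', '112,116,116']
250 ['112,115,116', '112,115,116', '112,115,117', '112,115,117', '112,115,117']
265 [' 85, 28, 26', ' 89, 29, 27', ' 84, 28, 26', ' 90, 30, 28', ' 87, 29, 27']
280 [' 81, 27, 25', ' 81, 27, 26', ' 80, 27, 26', ' 80, 27, 25', ' 79, 26, 24']
```

```bash
python3 -m jog '0.02 0 0 0 0 0 0.9;0.02 0 0 0 0 0 0.9;0.02 0 0 0 0 0 0.9;0.02 0 0 0 0 0 0.9;0.02 0 0 0 0 0 0.9' | grep -E 'pos|ft_'
python3 -m jog '0.02 0 0 0 0 0 0.9;0.02 0 0 0 0 0 0.9;0.02 0 0 0 0 0 0.9;0.02 0 0 0 0 0 0.9;0.02 0 0 0 0 0 0.9' | grep -E 'pos|ft_'
python3 -m jog '0.02 0 0 0 0 0 0.9;0.02 0 0 0 0 0 0.9;0.02 0 0 0 0 0 0.9;0.02 0 0 0 0 0 0.9;0 0 0 0 0 0 0.9' | grep -E 'pos|ft_'
python3 look.py | sed -n '3,$p'
```

```text
tool_pos: [588.5, -1.6, 328.8]
ft_force: [-0.5, -1.7, 1.5]
tool_pos: [587.4, 8.6, 328.4]
ft_force: [0.3, 0.1, -0.2]
tool_pos: [586.7, 16.4, 328.7]
ft_force: [-0.2, -0.1, 0.7]
10 ['119,117,118', '108,106,108', ' 83, 83, 84', '130, 72, 39', '154,139,114']
25 ['139,132,134', '168,165,168', '195,191,195', '121, 81, 58', '192,187,187']
40 ['154,146,148', '182,178,181', '181,178,180', '182,178,181', '178,175,178']
55 [' 64, 64, 64', '206,206,205', '206,206,204', '206,205,203', '133,133,132']
70 [' 61, 62, 63', '206,205,203', '206,205,203', '181,181,179', '133,132,132']
85 [' 66, 68, 68', '205,205,203', '205,204,203', '140,139,139', '133,133,131']
100 [' 68, 70, 70', '221,221,223', '221,221,223', '139,138,137', '138,137,136']
115 [' 72, 74, 74', '221,221,223', '221,221,223', '221,221,222', '143,142,141']
130 [' 79, 81, 81', '221,221,223', '221,222,223', '221,221,223', '221,221,223']
145 ['107,110,111', '167,170,170', ' 73, 72, 74', '204,209,209', '221,221,223']
160 ['107,111,111', '172,176,176', ' 95, 96, 97', '207,211,211', '221,221,223']
175 ['110,114,115', '178,182,182', ' 75, 75, 76', '208,213,213', '221,221,223']
190 ['110,114,116', '181,185,185', ' 73, 72, 74', '214,217,217', '220,220,222']
205 ['112,115,117', '184,188,188', '162,166,166', '216,218,219', '218,219,221']
220 ['113,116,117', '184,189,189', ' 75, 75, 76', '199,202,203', '175,176,178']
235 ['112,116,117', '145,149,149', '163,167,167', '162,164,165', '112,116,117']
250 ['113,116,118', '113,117,117', '113,116,118', '113,117,118', '113,116,118']
265 [' 86, 28, 27', ' 89, 29, 27', ' 85, 28, 26', ' 90, 30, 27', ' 88, 29, 27']
280 [' 82, 27, 26', ' 82, 27, 26', ' 81, 27, 26', ' 81, 27, 25', ' 80, 27, 25']
```

The offcut dropped and now shows at station y 140 to 240. I retreat, wait, and check that it is at rest in the tray.

```bash
python3 -m jog '-0.1 0 0 0 0 0 0.9;-0.2 0 -0.2 0 0 0 0.9;0 0 -0.4 0 0 0 0.9;0 0 -0.3 0 0 0 0.9;0 0 0 0 0 0 0.9' | grep -E 'pos|ft_'
python3 look.py | sed -n '11,19p'
python3 -m jog '0 0 0 0 0 0 0.9;0 0 0 0 0 0 0.9;0 0 0 0 0 0 0.9;0 0 0 0 0 0 0.9;0 0 0 0 0 0 0.9' | grep -E 'time|ft_'
python3 look.py | sed -n '11,19p'
python3 - <<'E'
from bench import *
import cv2,numpy as np
a=cv2.imread("pics/scene0.png").astype(int); b=snapshot("scene")["img"][:,:,::-1].astype(int)
for n,(v0,v1,u0,u1) in dict(tray=(215,395,215,305),glue=(250,315,342,382),pot=(205,250,335,375),trowel=(210,255,130,228)).items():
    m=np.abs(a-b)[v0:v1,u0:u1].max(2)>25; ys,xs=np.where(m); print(n,m.sum(),(xs.min()+u0,xs.max()+u0,ys.min()+v0,ys.max()+v0) if m.any() else "")
E
```

```text
tool_pos: [590.5, -15.2, 424.1]
ft_force: [0.1, -0.6, -0.6]
130 [' 78, 80, 80', '219,219,221', '219,219,221', '219,219,221', '218,219,220']
145 ['104,108,108', '164,167,167', ' 72, 71, 73', '201,205,205', '218,218,220']
160 ['104,108,109', '169,173,172', ' 93, 94, 95', '203,207,207', '218,218,220']
175 ['108,112,113', '174,178,178', ' 75, 75, 76', '205,209,209', '219,219,221']
190 ['108,112,113', '178,182,182', ' 67, 66, 68', '211,214,215', '218,218,220']
205 ['111,113,115', '180,185,185', '159,163,163', '213,216,216', '216,216,218']
220 ['110,114,115', '181,185,185', ' 73, 73, 74', '196,199,200', '172,173,175']
235 ['110,113,115', '143,146,146', '160,164,164', '158,161,162', '111,114,115']
250 ['111,114,115', '111,114,115', '111,114,116', '111,114,116', '111,114,115']
time: 24.72
ft_force: [0.2, -0.3, -0.6]
130 [' 77, 80, 80', '219,219,221', '219,219,221', '219,219,221', '218,219,221']
145 ['105,108,109', '164,167,167', ' 71, 70, 72', '201,205,205', '219,219,221']
160 ['105,108,109', '169,173,172', ' 94, 95, 96', '203,207,208', '218,219,220']
175 ['109,112,113', '174,179,178', ' 72, 72, 73', '205,210,209', '219,219,221']
190 ['108,112,113', '178,182,181', ' 68, 68, 69', '212,215,215', '218,218,220']
205 ['111,113,115', '180,185,184', '159,163,163', '213,216,216', '216,216,218']
220 ['111,114,115', '181,186,186', ' 74, 74, 76', '196,199,200', '172,173,175']
235 ['111,114,115', '143,146,146', '161,164,164', '158,161,162', '111,115,115']
250 ['111,114,115', '111,114,116', '111,114,116', '111,115,116', '111,115,116']
tray 744 (np.int64(248), np.int64(281), np.int64(311), np.int64(366))
glue 236 (np.int64(342), np.int64(381), np.int64(250), np.int64(262))
pot 692 (np.int64(338), np.int64(374), np.int64(207), np.int64(249))
trowel 0
```

Run:
```python
from bench import *
import cv2,numpy as np
from h import *
a=cv2.imread("pics/scene0.png")[:,:,::-1].astype(int); b=snapshot("scene")["img"].astype(int)
for n,(v0,v1,u0,u1),k in(("lid",(200,250,330,380),0),("cap",(250,272,355,385),2)):
    for i in(a,b):
        c=i[v0:v1,u0:u1]; m=c[...,k]-np.delete(c,k,2).max(2)>50; print(n,m.sum(),np.argwhere(m).mean(0).round(2))
R=np.array([[.99535,-.0963],[.0963,.99535]])
for z in(25,40,60): print(z,[(R.T@(onz("scene",p,z)-[593.8,5.4])).round(0) for p in((264,338),(264,312),(264,364))])
```

```text
lid 514 [19.71 24.68]
lid 480 [19.96 25.25]
cap 100 [ 8.59 14.46]
cap 105 [ 8.52 14.35]
25 [array([ -1., 200.]), array([  7., 149.]), array([ -8., 247.])]
40 [array([ -2., 209.]), array([  6., 158.]), array([-10., 254.])]
60 [array([ -4., 219.]), array([  3., 171.]), array([-11., 263.])]
```

The offcut is at rest in the tray, its middle at about station (-1,200). The pot's lid and the glue's cap are where they were, the trowel's pixels haven't changed, and the robot is clear.

```bash
python3 -c "from bench import *; print(hand_in())"
```

```text
the job is handed in; nothing more can be done
None
```

I handed the job in at about 25 s: the offcut was held flush on the guide at about 6.5 N, then pushed square off the ledge, and now lies at rest in the tray; glue bottle, pot and trowel unmoved.

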